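Open the sprung filler cap of a hydraulic tank

ROBOT

A 7-joint arm with a two-finger parallel gripper is mounted at the origin on the work surface. World frame = base frame: x ahead of the robot, y to its left, z up, the work surface at z = 0. Lengths are in mm, angles in degrees, forces in N, time in s.
With the tool pointing down it reaches from about 425 to 1025 mm from the base axis. Payload 3.6 kg.
Tool frame: the origin (TCP) lies at the very end of the fingers, on their centre line; the grasp point (between the pads) lies 19 mm behind it (grip_depth is the distance from the TCP to the grasp point, in mm); z points along the fingers, y is the direction in which the jaws open and shut (so a half turn about z gives the same grasp; the last joint's range is limited). The gripper opens to 85 mm and grips with 20 to 120 N. Pads are 22 mm wide; open, the fingers measure 114 mm over their backs; the gripper's body (76 mm by 85 mm) begins 54 mm behind the grasp point. The pads swing forward as they close: fully open they stand 13 mm farther back than shut.
Start: joints at [-80.071, 33.873, 2.773, 92.16, -1.908, 54.013, -1.931], TCP at [191.139, 699.354, 231.302] pointing down, gripper open.
Joint ranges: [-153.93, 153.93], [-27.13, 128.08], [-72.61, 78.16], [10.71, 143.7], [-87.88, 267.88], [4.46, 118.87], [-176.78, 176.78]. Speed limits (degrees/s): [147.25, 147.25, 180, 180, 180, 180, 180].

INTERFACE

Orientations are given as a 3x3 rotation matrix whose columns are the frame's x, y, z axes.
In Python, from bench import get_obs, grab_frame, calibration, close_job, boxes_of, cut_out, grip_depth gives the robot as it stands. The module is installed in compiled form; this text tells all that it offers.
- The arm moves only by the tool servo_tool, never from a script. Its argument "plan" is a list of rows, each a list of 5 numbers: the opening, from 0 (shut) to 1 (fully open), then the shift along the tool's x, y, z in m, then the turn about the tool's z in degrees. A call has 1 to 12 rows; each row shifts and turns the commanded pose from where the row before left it, along the tool's axes as they then stand; what a row does not reach is not made up. A row lasts 1/8 s, in which the tool goes at most 62.5 mm and 10.7 degrees, less where a joint would pass 70% of its speed; a pose out of reach is approached as far as the arm can. A call with a gripper value outside its range is refused whole. The fingers move at their own pace and stop on an object; "grip_force" is the grip in N (left out, the last holds). Time passes only in rows, so rows that do not move let the fingers close. It gives the time, the measured TCP pose, the force and the opening at its end, in the units of the state.
- get_obs(): the state, without advancing time (a new reading comes with each control period).
- grab_frame(name): name is "scene" or "top"; returns (picture, depth): 384x512x3 uint8, red, green, blue; 384x512 float32, mm along the optical axis (not along the pixel's ray), 0 where there is no reading.
- calibration(name): a dict with "fx", "fy", "cx", "cy" (pixels), "D" ([k1, k2, p1, p2, k3] as OpenCV has them; the pictures are not rectified), "view" (4x4, takes a point from world to camera coordinates). Camera axes: x right, y down, z forward; pixel columns grow to the right and rows downward; lengths in mm; the calibration is good to about 2 mm. A picture is of the moment at which its call begins. calibration takes no time and is no camera call.
- close_job(): hands the job in, once; it reports no verdict.
Trained networks look in the newest picture that a camera, given by its name, has taken for a name from the list of things; names that differ only in an ending like _2 or _b are one class to them, and where a whole thing is asked for, a point or a joint stands for the part that bears it (a point fixed in the world has none). Each returns a list of dicts, best first, with "score" (0 to 1); they miss things now and then, are a little off and sometimes report something else, mostly with a low value. They report only what shows in the picture. A call takes as long as a camera call.
- boxes_of(camera, query): "box" ([left, top, right, bottom] in pixels, round what is visible of it).
- cut_out(camera, query): "mask" (384x512 bool, what is visible of it) and "box" ([left, top, right, bottom] in pixels, round what is visible of it).
The state is a dict: "time": time; "qpos": joint angles; "joint_velocities": joint speeds; "effort": joint torques, N m; "ee_pos": TCP position; "eef_rot": TCP orientation; "wrist_force": force on the tool from outside, world axes, zero at the start; "torque": the same for the moment, N m; "gripper_width": finger opening in mm.
Only numpy, scipy, OpenCV 4.12 (cv2) and the standard library are available. Lean on these libraries where they do the work, as an engineer would, in place of code of your own. Each camera call takes 0.05 s, during which the arm holds its last target. There are 200 camera calls.

TASK

Flip the steel tab on top of the hydraulic tank right over, well past upright, so it stays open, then unscrew the black filler cap beneath it (anticlockwise from above) until it comes free, and stand it upright on its stem in the parts tray. How far the cap must turn is not known, so go by feel: never wrench it against its stop, pull it while it is still locked or jam it against the neck; leave the sleeve, plug and fitting where they are.

Things in the scene. Friction and masses are not known exactly. Their poses are not given: they have to be found in the camera images.
- tank: Grey steel hydraulic tank fixed to the bench, 210 x 170 x 100 mm (x, y, z); origin at the centre of its underside, z up. The filler axis is upright, at (10, 0) mm in the tank frame. The tab's hinge lies at its -x side, the fin at its +x side
- neck: Steel filler neck fixed to the tank, 48 mm outer diameter, 37 mm tall; origin on the filler axis at the tank's top face, axes as the tank's. Two thread lips hidden inside hold the cap's lugs; between them are two notches where the lugs come out. The stop is about 0.35 rad past where the lugs come free. Never load cap and neck against each other beyond 35 N
- tab (a joint): Hinge angle of the flip tab, rad: 0 lies flat over the cap, 1.57 upright, 2.5 fully over; stiff hinge (0.25 N m friction) that stays where it is left
- tab_hinge (a point): Point on the hinge axis, 171 mm above the bench, 48 mm to the tank's -x side of the filler axis; the hinge axis runs along the tank's y. Axes as the tank's
- tab_fin (a point): Centre of the upright fin on the tab's free end: 14 mm along the tab, 12 mm wide along the hinge axis, 20 mm tall, standing on the tab plate. 96 mm out from the hinge axis, 13 mm above it when flat. Plate: 4 mm thick, 56 mm wide to 82 mm from the hinge, then a 16 mm wide tongue to 106 mm. Its x runs along the tab away from the hinge, z out of the tab's top face
- cap: Loose black round screw cap, about 0.1 kg: fluted head 50 mm diameter, 24 mm tall, on a 27 mm stem with two lugs 39 mm across; 46.5 mm tall in all. Origin at the centre of the stem's underside. Its top is 163 to 168 mm above the bench. It frees after 0.4 to 2.1 rad anticlockwise, rising up to 5 mm as it turns; a spring pushes it up with 5 to 8 N. Once free it lifts out; 25 mm clears the neck
- cap_head (a point): Centre of the cap's head, 34.5 mm above the cap's origin: where to grip it
- tray: Shallow aluminium parts tray held to the bench, 160 x 140 mm outside, walls 3 mm thick and 16 mm high, floor 3 mm thick; origin at the centre of its underside. It is to the left or to the right of the tank
- sleeve: Loose steel sleeve standing on the bench, 68 mm diameter, 60 mm tall; origin at the centre of its underside. Bystander
- plug: Loose brass plug, 26 mm diameter, 24 mm tall; origin at the centre of its underside. Bystander
- fitting: Loose steel pipe fitting, 32 mm diameter, 42 mm tall; origin at the centre of its underside. Bystander

How it is judged:
By the outcome, as a careful person would: the job done as asked, in the order asked, and still so for the second after the job is handed in, with the robot touching nothing.
It also fails if it takes over 72 s, if anything falls off the work surface, if the arm or the gripper's body presses on something with over 40 N, if the wrist force passes 120 N, or if a joint passes its speed limit or range.

## Working session

There is one attempt and no reset: what is moved stays moved. The work goes in short steps, Python scripts to look and compute and a tool call to move; the robot and the scene stay as the last step left them, time stands still between calls to the robot, and variables do not carry over. Pictures are saved under pics/ and viewed, about 8 in all and at most 12, crops included, and the job is handed in when it is done.

Besides the shell and the picture viewer there is one more tool, called after "Call:" as name(argument=value, ...) on one line, values as JSON. servo_tool: Moves the arm, as the interface text tells. Its arguments: {"type":"object","properties":{"plan":{"type":"array"},"grip_force":{"type":"number"}},"required":["plan"]}

```bash
mkdir -p pics
cat > h.py <<'E'
from bench import *
import numpy as np, cv2
def K(n):
    c=calibration(n); return np.array([[c['fx'],0,c['cx']],[0,c['fy'],c['cy']],[0,0,1]]),np.array(c['D'],float),np.array(c['view'],float)
def cloud(n,depth,mask):
    k,D,V=K(n); v,u=np.nonzero(mask&(depth>0)); z=depth[v,u].astype(float)
    p=cv2.undistortPoints(np.stack([u,v],1).astype(float)[:,None],k,D)[:,0]
    P=np.c_[p*z[:,None],z]; return (P-V[:3,3])@V[:3,:3]
def pix(n,X):
    k,D,V=K(n); r,_=cv2.Rodrigues(V[:3,:3]); return cv2.projectPoints(np.array(X,float).reshape(-1,3),r,V[:3,3],k,D)[0][:,0]
def st():
    o=get_obs(); print('t',round(o['time'],2),'p',np.round(o['ee_pos'],1),'w',round(o['gripper_width'],1),'F',np.round(o['wrist_force'],1),'M',np.round(o['torque'],2)); return o
E
python3 - <<'E'
from h import *
o=st(); print(np.round(o['eef_rot'],3),grip_depth)
for n in ['scene','top']:
    im,d=grab_frame(n); cv2.imwrite(f'pics/{n}0.png',im[:,:,::-1])
    print(n,'cam',np.round(-K(n)[2][:3,:3].T@K(n)[2][:3,3]), 'depth0',(d==0).mean())
    for q in ['tank','tab','cap','tray','sleeve','plug','fitting','neck']:
        for r in cut_out(n,q)[:2]:
            P=cloud(n,d,r['mask']); 
            if len(P): print(q,round(r['score'],2),np.round(r['box']),'med',np.round(np.median(P,0)),'lo',np.round(np.percentile(P,3,0)),'hi',np.round(np.percentile(P,97,0)))
E
```

```text
t 0.0 p [190.9 698.5 230.1] w 85.1 F [ 0.1  0.2 -0.3] M [-0.02 -0.01 -0.01]
[[-0.965  0.264 -0.   ]
 [ 0.264  0.965 -0.002]
 [-0.    -0.002 -1.   ]] 18.700000000000003
scene cam [1012.  470.  619.] depth0 0.003962198893229167
tank 0.58 [208. 149. 312. 248.] med [571.   4. 100.] lo [440. -88.  11.] hi [639.  62. 177.]
tab 0.96 [242. 149. 281. 173.] med [547. -19. 176.] lo [502. -50. 174.] hi [599.   2. 194.]
cap 0.6 [248. 164. 271. 180.] med [558.  -6. 154.] lo [534. -32. 132.] hi [571.   2. 172.]
cap 0.31 [210. 150. 315. 248.] med [571.   4. 100.] lo [440. -91.   9.] hi [639.  62. 177.]
tray 0.67 [332. 237. 426. 317.] med [490. 298.   4.] lo [408. 229.   2.] hi [567. 363.  17.]
tray 0.44 [250. 180. 275. 196.] med [560.  -8. 116.] lo [525. -42. 102.] hi [572.   2. 138.]
sleeve 0.63 [207. 148. 234. 177.] med [ 489. -256.   41.] lo [ 452. -299.    3.] hi [ 511. -239.   61.]
plug 0.4 [279. 321. 292. 333.] med [741. 242.  12.] lo [727. 228.   2.] hi [747. 249.  22.]
fitting 0.64 [159. 194. 167. 209.] med [ 714. -233.   27.] lo [ 698. -248.    2.] hi [ 723. -225.   40.]
fitting 0.56 [210. 150. 315. 250.] med [570.   3. 100.] lo [441. -90.  10.] hi [639.  62. 177.]
neck 0.63 [248. 177. 272. 196.] med [560.  -8. 115.] lo [524. -44. 101.] hi [573.   3. 138.]
top cam [527.  19. 923.] depth0 0.004175821940104167
tank 0.82 [214. 176. 297. 275.] med [531. -23. 101.] lo [ 434. -107.   98.] hi [631.  55. 177.]
tank 0.44 [245. 190. 270. 248.] med [539. -25. 176.] lo [494. -52. 173.] hi [589.   0. 194.]
tab 0.65 [244. 190. 271. 248.] med [539. -25. 176.] lo [496. -52. 173.] hi [586.   0. 183.]
tray 0.9 [ 98. 211. 154. 278.] med [484. 296.   4.] lo [409. 226.   0.] hi [561. 362.  17.]
sleeve 0.96 [338. 234. 373. 262.] med [ 478. -276.   53.] lo [ 450. -302.    9.] hi [ 508. -240.   63.]
```

Run:
```python
from h import *
im=cv2.imread('pics/scene0.png')[120:340,130:450]; im2=cv2.imread('pics/top0.png')[150:300,80:400]
im=cv2.resize(im,None,fx=2,fy=2,interpolation=2); im2=cv2.resize(im2,(640,300)) 
im=im[:300]; cv2.imwrite('pics/a.png',np.vstack([im,im2]))
for n in ['top','scene']:
    _,d=grab_frame(n); P=cloud(n,d,np.ones_like(d,bool))
    def rect(Q,t):
        (c,s,a)=cv2.minAreaRect(Q[:,:2].astype(np.float32)); print(n,t,len(Q),np.round(c,1),np.round(s,1),round(a,2),'z',np.round(np.median(Q[:,2]),1))
    B=(abs(P[:,0]-540)<160)&(abs(P[:,1]+20)<150)
    rect(P[B&(abs(P[:,2]-100)<5)],'tanktop'); rect(P[B&(abs(P[:,2]-175)<4)],'tab'); rect(P[B&(P[:,2]>184)],'fin')
    T=(abs(P[:,0]-485)<110)&(abs(P[:,1]-296)<110)
    rect(P[T&(abs(P[:,2]-15)<6)],'traywall'); rect(P[T&(abs(P[:,2]-3)<2)],'trayfloor')
```

```text
top tanktop 5626 [532.4 -26.2] [210.9 170.6] 5.92 z 100.5
top tab 1163 [544.4 -25. ] [112.7  56.2] 5.91 z 175.6
top fin 45 [590.3 -20. ] [13.9 11.7] 6.03 z 194.1
top traywall 393 [485.2 293.7] [160.  139.7] 2.1 z 15.4
top trayfloor 3879 [485.1 296.4] [218.5 220.4] 0.51 z 2.7
scene tanktop 2845 [535.3 -25.6] [211.5 171.9] 5.92 z 100.8
scene tab 511 [547.  -24.5] [111.8  56.8] 5.85 z 175.9
scene fin 47 [594.  -19.2] [15.  13.2] 3.24 z 193.2
scene traywall 637 [486.6 295.8] [165.3 141.7] 1.97 z 15.1
scene trayfloor 4167 [485. 296.] [219.8 219.8] 0.04 z 2.9
```

View pics/a.png

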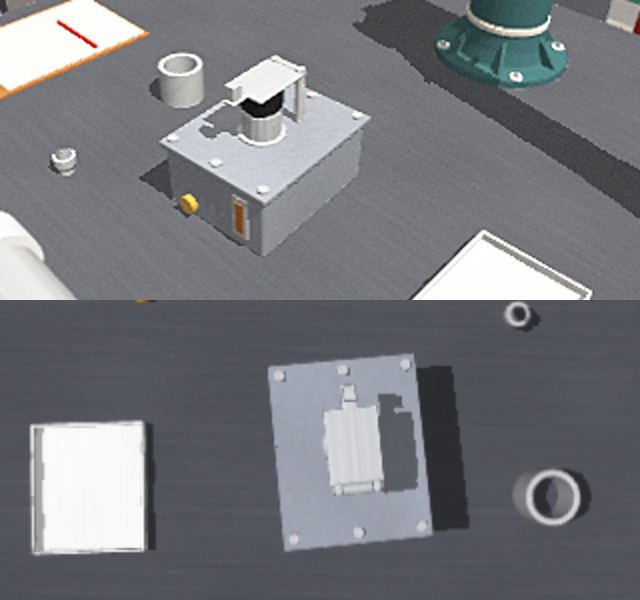

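The scene view shows the tank with the tab flat over the black cap, hinge posts toward the robot. The top view shows the tray to the left, the sleeve to the right and the plug and fitting well clear. The tank's yaw is 5.9°, the filler axis is about (543.5, -25), and the fin is about (592, -20), which fits the given sizes. I'm moving above the fin with the jaws along the hinge axis.

Call:
servo_tool(plan=[[0.6, 0, 0, 0, -10.6], [0.6, 0, 0, 0, -10.6], [0.6, -0.022, -0.05, 0, 0], [0.6, -0.022, -0.05, 0, 0], [0.6, -0.022, -0.05, 0, 0], [0.6, -0.022, -0.05, 0, 0], [0.6, -0.022, -0.05, 0, 0], [0.6, -0.022, -0.05, 0, 0], [0.6, -0.022, -0.05, 0, 0], [0.6, -0.022, -0.05, 0, 0], [0.6, -0.022, -0.05, 0, 0], [0.6, -0.022, -0.05, 0, 0]], grip_force=40)

```text
time: 2.5
ee_pos: [462.5, 223.3, 231.7]
eef_rot: [[-0.995, -0.103, 0.001], [-0.103, 0.995, 0.001], [-0.001, 0.0, -1.0]]
wrist_force: [0.9, 0.4, -0.4]
gripper_width: 50.9
```

Call:
servo_tool(plan=[[0.5, -0.022, -0.05, 0, 0], [0.5, -0.022, -0.05, 0, 0], [0.5, -0.022, -0.05, 0, 0], [0.5, -0.022, -0.05, 0, 0], [0.4, -0.017, -0.05, 0, 0], [0.4, 0, -0.007, 0, 0], [0.4, 0, 0, 0, 0]])

```text
time: 3.38
ee_pos: [592.2, -20.4, 231.2]
eef_rot: [[-0.995, -0.102, -0.0], [-0.102, 0.995, 0.0], [0.0, 0.0, -1.0]]
wrist_force: [0.1, -0.1, 0.2]
gripper_width: 34.3
```

```bash
cat >> h.py <<'E'
AX=np.array([543.5,-25.]);Y=np.radians(5.92);u=np.array([np.cos(Y),np.sin(Y)]);v=np.array([-np.sin(Y),np.cos(Y)])
def rel():
    o=st(); d=np.array(o['ee_pos'])[:2]-AX; R=np.array(o['eef_rot'])
    print('rel filler u,v',np.round([d@u,d@v],1),'jaw deg',round(np.degrees(np.arctan2(R[1,1],R[0,1])),2),'q',np.round(o['qpos'],0), 'tilt',np.round(R[:2,2],3)); return o
E
python3 - <<'E'
from h import *
rel()
for n in ['top','scene']:
    im,d=grab_frame(n); P=cloud(n,d,np.ones_like(d,bool)); 
    if n=='scene': cv2.imwrite('pics/b.png',cv2.resize(im[100:220,200:340,::-1],(700,600)))
    B=(abs(P[:,0]-592)<12)&(abs(P[:,1]+20)<14)&(P[:,2]>185)&(P[:,2]<197); print(n,len(P[B]),np.round(P[B].mean(0),1))
E
```

```text
t 3.38 p [592.2 -20.4 231.2] w 34.3 F [ 0.1 -0.1  0.2] M [ 0.05 -0.02 -0.03]
rel filler u,v [48.9 -0.5] jaw deg 95.84 q [ -5.  24.   4. 110.  -2.  46.  96.] tilt [-0.  0.]
top 0 [nan nan nan]
scene 44 [594.3 -18.  192. ]<stdin>:6: RuntimeWarning: Mean of empty slice.
  ret = um.true_divide(
```

View pics/b.png

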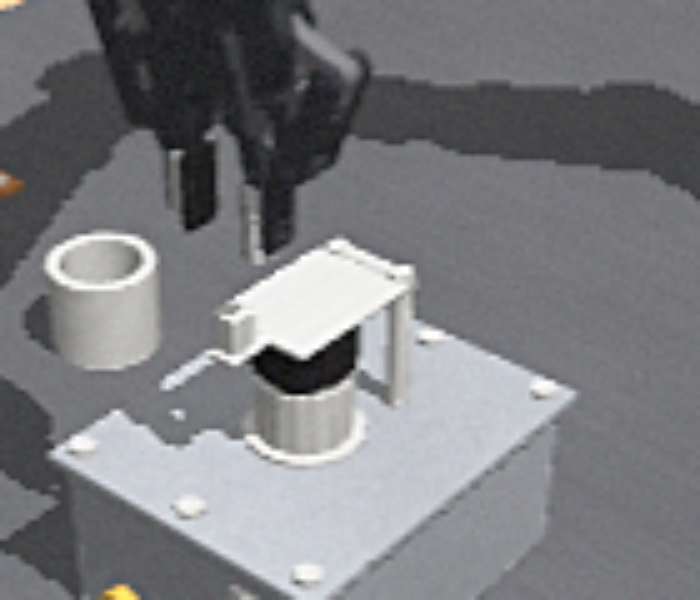

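The jaws sit centred over the fin. The posts are thin and at the outer edges of the hinge. Next I lower and grip the fin.

Call:
servo_tool(plan=[[0.4, 0.004, 0.001, 0.02, 0], [0.4, 0, 0, 0.018, 0], [0.4, 0, 0, 0.01, 0], [0.4, 0, 0, 0.005, 0], [0.0, 0, 0, 0, 0], [0.0, 0, 0, 0, 0], [0.0, 0, 0, 0, 0], [0.0, 0, 0, 0, 0]], grip_force=40)

```text
time: 4.47
ee_pos: [588.6, -19.9, 178.5]
eef_rot: [[-0.995, -0.103, 0.001], [-0.103, 0.995, -0.0], [-0.001, -0.0, -1.0]]
wrist_force: [1.2, -0.9, -2.2]
gripper_width: 11.0
```

Call:
servo_tool(plan=[[0, 0.0023, 0, -0.0116, 0], [0, 0.0037, 0, -0.0112, 0], [0, 0.005, 0, -0.0107, 0], [0, 0.0063, 0, -0.01, 0]])

```text
time: 4.97
ee_pos: [568.3, -22.0, 221.5]
eef_rot: [[-0.995, -0.103, -0.005], [-0.103, 0.995, -0.001], [0.005, -0.0, -1.0]]
wrist_force: [-3.4, -2.5, -10.2]
gripper_width: 11.0
```

Call:
servo_tool(plan=[[0, 0.0075, 0, -0.0092, 0], [0, 0.0085, 0, -0.0082, 0], [0, 0.0095, 0, -0.0071, 0], [0, 0.0103, 0, -0.0059, 0], [0, 0.0109, 0, -0.0046, 0], [0, 0.0114, 0, -0.0032, 0], [0, 0.0116, 0, -0.0018, 0], [0, 0.0119, 0, -0.0004, 0], [0, 0, 0, 0, 0]])

```text
time: 6.1
ee_pos: [492.0, -29.8, 264.3]
eef_rot: [[-0.995, -0.103, 0.006], [-0.103, 0.995, 0.0], [-0.006, -0.0, -1.0]]
wrist_force: [0.7, -3.8, -6.9]
gripper_width: 10.4
```

Run:
```python
from h import *
rel()
im,d=grab_frame('scene'); cv2.imwrite('pics/c.png',cv2.resize(im[80:220,200:340,::-1],(600,600)))
```

```text
t 6.1 p [492.  -29.8 264.3] w 10.4 F [ 0.7 -3.8 -6.9] M [-0.92 -0.38 -0.12]
rel filler u,v [-51.7   0.6] jaw deg 95.9 q [ -5.  15.   4. 120.  -2.  45.  96.] tilt [0.006 0.   ]
```

View pics/c.png

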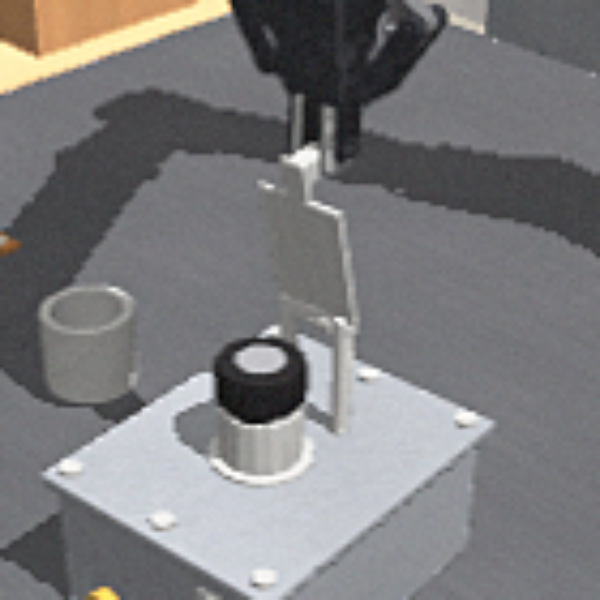

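The tab stands upright and the black cap is exposed. I release the fin, come round to the +x side and push the tab over.

Call:
servo_tool(plan=[[0.5, 0, 0, 0, 0], [0.5, 0, 0, 0, 0], [0.5, 0, 0, -0.02, 0], [0.5, 0, 0, -0.025, 0], [0.3, -0.025, 0, 0, 0], [0, -0.025, 0, 0, 0], [0, 0, 0, 0.025, 0], [0, 0, 0, 0.029, 0], [0, 0, 0, 0.01, 0], [0, 0.013, 0, 0, 0], [0, 0.013, 0, 0, 0], [0, 0.01, 0, 0, 0]])

```text
time: 7.65
ee_pos: [504.6, -28.0, 244.9]
eef_rot: [[-0.995, -0.103, 0.005], [-0.103, 0.995, 0.001], [-0.005, 0.0, -1.0]]
wrist_force: [2.1, 1.4, 2.0]
gripper_width: -0.4
```

Call:
servo_tool(plan=[[0, 0.01, 0, 0, 0], [0, 0.009, 0, 0.002, 0], [0, 0.009, 0, 0.003, 0], [0, 0.009, 0, 0.005, 0], [0, 0.008, 0, 0.005, 0], [0, 0.006, 0, 0.005, 0], [0, 0.006, 0, 0.006, 0], [0, 0, 0, 0, 0]])

```text
time: 8.65
ee_pos: [445.6, -34.6, 216.4]
eef_rot: [[-0.995, -0.103, -0.003], [-0.103, 0.995, -0.001], [0.003, -0.0, -1.0]]
wrist_force: [1.1, 0.1, 0.1]
gripper_width: 0.1
```

Run:
```python
from h import *
rel()
im,d=grab_frame('scene'); cv2.imwrite('pics/d.png',cv2.resize(im[80:220,200:340,::-1],(600,600)))
```

```text
t 8.65 p [445.6 -34.6 216.4] w 0.1 F [1.1 0.1 0.1] M [ 0.03 -0.23  0.02]
rel filler u,v [-98.4   0.6] jaw deg 95.91 q [ -5.  15.   4. 128.  -2.  37.  96.] tilt [-0.003 -0.001]
```

View pics/d.png

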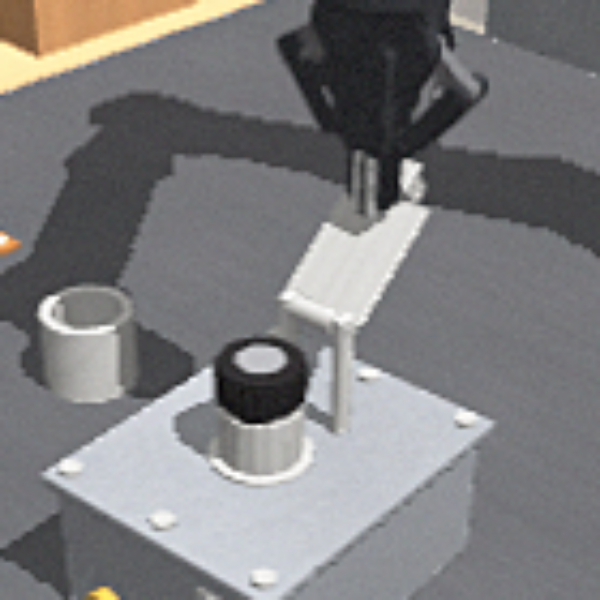

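The tab lies well past upright, resting free with about zero force. Now I measure the cap before leaving.

Run:
```python
from h import *
for n in ['top','scene']:
    im,d=grab_frame(n); P=cloud(n,d,np.ones_like(d,bool)); r2=np.hypot(*(P[:,:2]-AX).T)
    Q=P[(r2<32)&(P[:,2]>155)&(P[:,2]<180)]; zt=np.median(Q[Q[:,2]>np.percentile(Q[:,2],50)][:,2]); Q=Q[abs(Q[:,2]-zt)<3]
    c,r=cv2.minEnclosingCircle(Q[:,:2].astype(np.float32)); print(n,len(Q),'ztop',round(zt,1),'circ',np.round(c,1),round(r,1),'rect',cv2.minAreaRect(Q[:,:2].astype(np.float32)))
    B=(abs(P[:,0]-440)<100)&(abs(P[:,1]+35)<35)&(P[:,2]>180)&(P[:,2]<260)
    R=(P[:,:2]-AX)@u+48; L=(abs((P[:,:2]-AX)@v)<25)&(R<-15)&(R>-60)&(P[:,2]>178)&(P[:,2]<215)
    if L.sum()>20: m=np.polyfit(R[L],P[L][:,2],1); print('tab angle',180+np.degrees(np.arctan(m[0])),L.sum())
```

```text
top 420 ztop 166.8 circ [543.1 -24.8] 25.6 rect ((542.9935913085938, -25.278823852539062), (46.10041809082031, 50.15142822265625), 89.98979949951172)
tab angle 142.23042362026533 197
scene 201 ztop 166.6 circ [545.4 -23.8] 24.7 rect ((545.6590576171875, -23.83917236328125), (46.923240661621094, 47.14198303222656), 45.28034973144531)
tab angle 142.4448644138705 333
```

Tab angle is about 142°. The cap is at about (544, -24.5), top at 166.7. I move above it, turn the jaws to the start angle and descend.

Call:
servo_tool(plan=[[0, 0, 0, -0.03, 0], [0.3, -0.01, 0, -0.03, 0], [0.75, -0.045, 0, 0, 0], [0.75, -0.044, 0, 0, 0], [0.75, 0, 0, 0, 10.4], [0.75, 0, 0, 0, 10.4], [0.75, 0, 0, 0, 10.4], [0.75, 0, 0, 0, 10.4], [0.75, 0, 0, 0, 10.4], [0.75, 0, 0, 0, 0]], grip_force=30)

```text
time: 10.05
ee_pos: [544.5, -24.1, 276.6]
eef_rot: [[-0.695, 0.719, -0.003], [0.719, 0.695, -0.001], [0.002, -0.002, -1.0]]
wrist_force: [-0.1, 0.1, -0.2]
gripper_width: 63.9
```

Run:
```python
from h import *
rel()
```

```text
t 10.05 p [544.5 -24.1 276.6] w 63.9 F [-0.1  0.1 -0.2] M [-0.07 -0.   -0.05]
rel filler u,v [1.1 0.8] jaw deg 44.03 q [-15.  18.  16. 113.  -7.  49.  49.] tilt [-0.003 -0.001]
```

Call:
servo_tool(plan=[[0.75, 0, 0, 0.045, 0], [0.75, 0, 0, 0.045, 0], [0.75, 0, 0, 0.02, 0], [0.75, 0, 0, 0.01, 0], [0.75, 0, 0, 0.006, 0], [0.75, 0, 0, 0.003, 0], [0.75, 0, 0, 0, 0]])

```text
time: 10.92
ee_pos: [546.0, -24.0, 148.7]
eef_rot: [[-0.694, 0.72, 0.001], [0.72, 0.694, 0.0], [-0.001, 0.001, -1.0]]
wrist_force: [0.2, 0.1, 0.3]
gripper_width: 64.1
```

Call:
servo_tool(plan=[[0.4, 0, 0, 0, 0], [0.4, 0, 0, 0, 0], [0.4, 0, 0, 0, 0], [0.4, 0, 0, 0, 0], [0.4, 0, 0, 0, 0]], grip_force=30)

```text
time: 11.55
ee_pos: [545.5, -24.5, 149.1]
eef_rot: [[-0.693, 0.721, 0.0], [0.721, 0.693, -0.0], [-0.0, -0.0, -1.0]]
wrist_force: [-2.1, -1.1, 3.8]
gripper_width: 49.4
```

Run:
```python
from h import *
rel()
```

```text
t 11.55 p [545.5 -24.5 149.1] w 49.4 F [-2.1 -1.1  3.8] M [-0.24  0.49  0.  ]
rel filler u,v [2.  0.3] jaw deg 43.9 q [-12.  28.  13. 120. -11.  33.  53.] tilt [ 0. -0.]
```

Call:
servo_tool(plan=[[0.4, 0, -0.0007, 0, -2], [0.4, 0, 0, 0, -3], [0.4, 0, 0, 0, -4], [0.4, 0, 0, 0, 0]])

```text
time: 12.05
ee_pos: [546.2, -24.8, 149.3]
eef_rot: [[-0.797, 0.603, 0.003], [0.603, 0.797, 0.0], [-0.002, 0.002, -1.0]]
wrist_force: [-0.3, -0.8, 6.5]
gripper_width: 48.9
```

Run:
```python
from h import *
rel()
```

```text
t 12.05 p [546.2 -24.8 149.3] w 48.9 F [-0.3 -0.8  6.5] M [-0.09  0.18 -0.01]
rel filler u,v [ 2.7 -0. ] jaw deg 52.88 q [-10.  28.  10. 119.  -9.  33.  60.] tilt [0.003 0.   ]
```

Call:
servo_tool(plan=[[0.4, 0, 0, -0.0003, -4], [0.4, 0, 0, -0.0003, -4], [0.4, 0, 0, 0, 0]])

```text
time: 12.42
ee_pos: [546.2, -24.8, 149.7]
eef_rot: [[-0.873, 0.488, 0.003], [0.488, 0.873, -0.0], [-0.002, 0.001, -1.0]]
wrist_force: [0.1, -0.8, 5.4]
gripper_width: 48.6
```

Run:
```python
from h import *
rel()
```

```text
t 12.43 p [546.2 -24.8 149.7] w 48.6 F [ 0.1 -0.8  5.4] M [-0.2   0.01  0.05]
rel filler u,v [ 2.8 -0.1] jaw deg 60.82 q [ -8.  28.   8. 119.  -7.  33.  65.] tilt [ 0.003 -0.   ]
```

Call:
servo_tool(plan=[[0.4, 0, 0, -0.0003, -4], [0.4, 0, 0, -0.0003, -3], [0.4, 0, 0, 0, 0]])

```text
time: 12.8
ee_pos: [546.2, -24.6, 150.1]
eef_rot: [[-0.926, 0.378, 0.002], [0.378, 0.926, 0.0], [-0.002, 0.001, -1.0]]
wrist_force: [0.1, -1.9, 5.1]
gripper_width: 48.6
```

Run:
```python
from h import *
rel()
im,d=grab_frame('scene'); cv2.imwrite('pics/e.png',cv2.resize(im[80:220,200:340,::-1],(600,600)))
```

```text
t 12.8 p [546.2 -24.6 150.1] w 48.6 F [ 0.1 -1.9  5.1] M [-0.15 -0.08  0.01]
rel filler u,v [2.8 0.1] jaw deg 67.8 q [ -7.  28.   6. 119.  -5.  33.  71.] tilt [0.002 0.   ]
```

Call:
servo_tool(plan=[[0.4, 0, 0, -0.001, 0], [0.4, 0, 0, 0, 0]])

```text
time: 13.1
ee_pos: [546.0, -24.4, 150.4]
eef_rot: [[-0.926, 0.377, 0.002], [0.377, 0.926, -0.0], [-0.002, 0.0, -1.0]]
wrist_force: [2.4, -0.2, 1.0]
gripper_width: 48.3
```

Call:
servo_tool(plan=[[0.4, 0, 0, 0, -4], [0.4, 0, 0, 0, -3], [0.4, 0, 0, 0, 0]])

```text
time: 13.48
ee_pos: [545.8, -24.1, 150.6]
eef_rot: [[-0.965, 0.261, 0.001], [0.261, 0.965, 0.0], [-0.001, 0.001, -1.0]]
wrist_force: [2.2, -0.2, 2.7]
gripper_width: 48.5
```

Run:
```python
from h import *
rel()
```

```text
t 13.47 p [545.8 -24.1 150.6] w 48.5 F [ 2.2 -0.2  2.7] M [ 0.04 -0.42 -0.01]
rel filler u,v [2.4 0.7] jaw deg 74.87 q [ -5.  28.   4. 119.  -3.  33.  76.] tilt [0.001 0.   ]
```

Call:
servo_tool(plan=[[0.4, 0, 0, -0.0002, -4], [0.4, 0, 0, -0.0002, -4], [0.4, 0, 0, 0, 0]])

```text
time: 13.85
ee_pos: [545.6, -23.8, 150.9]
eef_rot: [[-0.992, 0.124, 0.001], [0.124, 0.992, 0.001], [-0.001, 0.001, -1.0]]
wrist_force: [1.9, 0.9, 2.1]
gripper_width: 48.5
```

Call:
servo_tool(plan=[[0.4, 0, 0, -0.0002, -4], [0.4, 0, 0, -0.0002, -4], [0.4, 0, 0, 0, 0]])

```text
time: 14.22
ee_pos: [545.3, -23.8, 151.3]
eef_rot: [[-1.0, -0.014, 0.0], [-0.014, 1.0, 0.001], [-0.0, 0.001, -1.0]]
wrist_force: [1.7, 1.1, 2.7]
gripper_width: 48.9
```

Run:
```python
from h import *
rel()
```

```text
t 14.22 p [545.3 -23.8 151.3] w 48.9 F [1.7 1.1 2.7] M [ 0.46 -0.39 -0.01]
rel filler u,v [1.9 1. ] jaw deg 90.83 q [ -2.  28.  -1. 119.   0.  33.  88.] tilt [0.    0.001]
```

Call:
servo_tool(plan=[[0.4, 0, 0, -0.0002, -4], [0.4, 0, 0, -0.0002, -4], [0.4, 0, 0, 0, 0]])

```text
time: 14.6
ee_pos: [544.9, -24.0, 151.6]
eef_rot: [[-0.988, -0.153, -0.001], [-0.153, 0.988, 0.001], [0.0, 0.001, -1.0]]
wrist_force: [1.4, 2.1, 3.5]
gripper_width: 48.7
```

Call:
servo_tool(plan=[[0.4, 0, 0, -0.0002, -4], [0.4, 0, 0, -0.0002, -3], [0.4, 0, 0, 0, 0]])

```text
time: 14.98
ee_pos: [544.7, -24.2, 152.0]
eef_rot: [[-0.962, -0.272, -0.001], [-0.272, 0.962, 0.0], [0.001, 0.0, -1.0]]
wrist_force: [-0.0, 1.0, 3.8]
gripper_width: 48.6
```

Run:
```python
from h import *
rel()
```

```text
t 14.97 p [544.7 -24.2 152. ] w 48.6 F [-0.   1.   3.8] M [ 0.46 -0.04  0.02]
rel filler u,v [1.3 0.6] jaw deg 105.79 q [  1.  27.  -5. 119.   4.  34. 100.] tilt [-0.001  0.   ]
```

Call:
servo_tool(plan=[[0.4, 0, 0, -0.0006, 0], [0.4, 0, 0, 0, 0]])

```text
time: 15.22
ee_pos: [544.7, -24.3, 152.3]
eef_rot: [[-0.962, -0.273, -0.001], [-0.273, 0.962, 0.0], [0.001, 0.0, -1.0]]
wrist_force: [0.6, 1.1, 1.1]
gripper_width: 48.4
```

Call:
servo_tool(plan=[[0.4, 0, 0, -0.0001, -4], [0.4, 0, 0, -0.0001, -3], [0.4, 0, 0, 0, 0]])

```text
time: 15.6
ee_pos: [545.0, -24.5, 153.0]
eef_rot: [[-0.922, -0.388, -0.0], [-0.388, 0.922, -0.0], [0.0, 0.0, -1.0]]
wrist_force: [-0.9, 1.3, 5.3]
gripper_width: 48.6
```

Run:
```python
from h import *
rel()
```

```text
t 15.6 p [545.  -24.5 153. ] w 48.6 F [-0.9  1.3  5.3] M [0.34 0.03 0.01]
rel filler u,v [1.6 0.3] jaw deg 112.85 q [  3.  27.  -7. 119.   6.  34. 105.] tilt [-0. -0.]
```

Call:
servo_tool(plan=[[0.4, 0, 0, 0, -3], [0.4, 0, 0, 0, -2], [0.4, 0, 0, 0, 0]])

```text
time: 15.98
ee_pos: [545.3, -24.6, 152.9]
eef_rot: [[-0.884, -0.467, 0.0], [-0.467, 0.884, -0.0], [-0.0, -0.0, -1.0]]
wrist_force: [0.8, 0.3, 5.5]
gripper_width: 48.5
```

Call:
servo_tool(plan=[[0.4, 0, 0, -0.001, 0], [0.4, 0, 0, 0, 0]])

```text
time: 16.23
ee_pos: [545.2, -24.6, 153.9]
eef_rot: [[-0.884, -0.468, 0.0], [-0.468, 0.884, -0.0], [-0.0, -0.0, -1.0]]
wrist_force: [-0.1, 1.2, 4.4]
gripper_width: 48.6
```

Run:
```python
from h import *
rel()
```

```text
t 16.23 p [545.2 -24.6 153.9] w 48.6 F [-0.1  1.2  4.4] M [ 0.18 -0.04  0.03]
rel filler u,v [1.8 0.3] jaw deg 117.89 q [  4.  27.  -8. 119.   7.  34. 109.] tilt [ 0. -0.]
```

It's free: a 1 mm lift was followed fully and the spring force stayed. I lift gently.

Call:
servo_tool(plan=[[0.4, 0, 0, -0.001, 0], [0.4, 0, 0, -0.001, 0], [0.4, 0, 0, -0.001, 0], [0.4, 0, 0, 0, 0]])

```text
time: 16.73
ee_pos: [545.2, -24.6, 156.9]
eef_rot: [[-0.884, -0.468, 0.0], [-0.468, 0.884, -0.0], [-0.0, -0.0, -1.0]]
wrist_force: [1.2, -1.0, 3.8]
gripper_width: 48.7
```

Run:
```python
from h import *
rel()
```

```text
t 16.73 p [545.2 -24.6 156.9] w 48.7 F [ 1.2 -1.   3.8] M [ 0.01 -0.15 -0.02]
rel filler u,v [1.7 0.2] jaw deg 117.91 q [  4.  27.  -8. 119.   7.  35. 109.] tilt [ 0. -0.]
```

Call:
servo_tool(plan=[[0.4, 0, 0, -0.003, 0], [0.4, 0, 0, -0.003, 0], [0.4, 0, 0, -0.003, 0], [0.4, 0, 0, -0.003, 0], [0.4, 0, 0, 0, 0]], grip_force=35)

```text
time: 17.35
ee_pos: [545.2, -24.4, 169.0]
eef_rot: [[-0.884, -0.468, 0.0], [-0.468, 0.884, 0.0], [-0.0, -0.0, -1.0]]
wrist_force: [0.1, 0.4, -0.6]
gripper_width: 48.6
```

Call:
servo_tool(plan=[[0.4, 0, 0, -0.004, 0], [0.4, 0, 0, -0.004, 0], [0.4, 0, 0, -0.006, 0], [0.4, 0, 0, -0.01, 0], [0.4, 0, 0, -0.02, 0], [0.4, 0, 0, -0.025, 0], [0.4, 0, 0, -0.015, 0], [0.4, 0, 0, 0, 0]])

```text
time: 18.35
ee_pos: [546.0, -24.4, 254.2]
eef_rot: [[-0.884, -0.468, 0.003], [-0.468, 0.884, -0.0], [-0.003, -0.001, -1.0]]
wrist_force: [-0.1, 0.5, -1.4]
gripper_width: 48.6
```

Run:
```python
from h import *
rel()
im,d=grab_frame('scene'); cv2.imwrite('pics/f.png',cv2.resize(im[60:220,200:340,::-1],(525,600)))
```

```text
t 18.35 p [546.  -24.4 254.2] w 48.6 F [-0.1  0.5 -1.4] M [ 0.02 -0.02 -0.03]
rel filler u,v [2.6 0.3] jaw deg 117.91 q [  5.  20. -10. 114.   4.  47. 111.] tilt [ 0.003 -0.   ]
```

View pics/f.png

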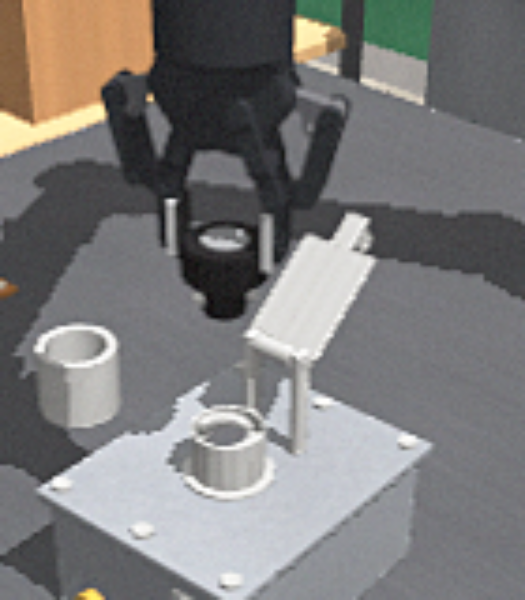

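The cap is held upright, clear of the neck, with the tab still over. Now to the tray at about (485.5, 295).

Call:
servo_tool(plan=[[0.4, -0.006, 0.02, 0, 0], [0.4, -0.013, 0.042, 0, 0], [0.4, -0.015, 0.05, 0, 0], [0.4, -0.015, 0.05, 0, 0], [0.4, -0.015, 0.05, 0, 0], [0.4, -0.014, 0.045, 0, 0], [0.4, -0.012, 0.036, 0, 0], [0.4, -0.006, 0.018, 0, 0], [0.4, 0, 0, 0, 0], [0.4, 0, 0, 0, 0]])

```text
time: 19.65
ee_pos: [484.9, 292.8, 252.2]
eef_rot: [[-0.885, -0.466, -0.001], [-0.466, 0.885, -0.002], [0.002, -0.002, -1.0]]
wrist_force: [0.1, -1.1, -0.6]
gripper_width: 48.4
```

Call:
servo_tool(plan=[[0.4, 0, 0, 0.03, 0], [0.4, 0, 0, 0.05, 0], [0.4, 0, 0, 0.05, 0], [0.4, 0, 0, 0.04, 0], [0.4, 0, 0, 0.02, 0], [0.4, 0, 0, 0.01, 0], [0.4, 0, 0, 0, 0], [0.4, 0, 0, 0, 0]])

```text
time: 20.65
ee_pos: [485.3, 295.3, 53.8]
eef_rot: [[-0.884, -0.467, 0.002], [-0.467, 0.884, 0.001], [-0.002, -0.0, -1.0]]
wrist_force: [0.1, -0.3, -0.1]
gripper_width: 48.6
```

Run:
```python
from h import *
rel()
im,d=grab_frame('scene'); cv2.imwrite('pics/g.png',cv2.resize(im[180:340,300:460,::-1],(600,600)))
P=cloud('scene',d,cut_out('scene','cap')[0]['mask']); print(np.round(np.percentile(P,[2,50,98],axis=0)))
```

```text
t 20.65 p [485.3 295.3  53.8] w 48.6 F [ 0.1 -0.3 -0.1] M [-0.06  0.01  0.01]
rel filler u,v [-24.8 324.6] jaw deg 117.87 q [-29.  38.  -9. 119.  14.  24.  69.] tilt [0.002 0.001]
[[408. 265.   2.]
 [494. 297.  70.]
 [510. 319.  74.]]
```

View pics/g.png

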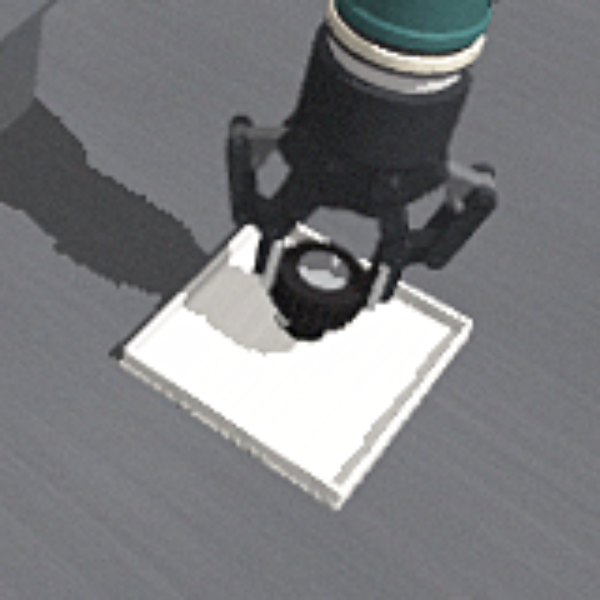

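The cap is over the middle of the tray, with its top at about 73. Touchdown should come at TCP z of about 30–32.

Call:
servo_tool(plan=[[0.4, 0, 0, 0.01, 0], [0.4, 0, 0, 0.006, 0], [0.4, 0, 0, 0.002, 0], [0.4, 0, 0, 0.001, 0], [0.4, 0, 0, 0, 0]])

```text
time: 21.38
ee_pos: [484.4, 295.4, 33.9]
eef_rot: [[-0.884, -0.468, 0.0], [-0.468, 0.884, 0.0], [-0.0, 0.0, -1.0]]
wrist_force: [-0.3, -0.8, -0.5]
gripper_width: 48.4
```

Call:
servo_tool(plan=[[0.4, 0, 0, 0.001, 0], [0.4, 0, 0, 0.001, 0], [0.4, 0, 0, 0, 0]])

```text
time: 21.75
ee_pos: [484.8, 295.6, 33.6]
eef_rot: [[-0.884, -0.468, 0.001], [-0.468, 0.884, 0.0], [-0.001, -0.0, -1.0]]
wrist_force: [-2.5, -2.0, 12.5]
gripper_width: 48.5
```

Call:
servo_tool(plan=[[0.4, 0, 0, 0.001, 0], [0.4, 0, 0, 0, 0]])

```text
time: 22.0
ee_pos: [484.9, 295.6, 33.5]
eef_rot: [[-0.884, -0.468, 0.002], [-0.468, 0.884, 0.0], [-0.002, -0.001, -1.0]]
wrist_force: [-3.3, -1.6, 21.5]
gripper_width: 48.7
```

Touchdown. I relieve the pressure, open and rise.

Call:
servo_tool(plan=[[0.4, 0, 0, -0.002, 0], [0.4, 0, 0, -0.0007, 0], [0.4, 0, 0, 0, 0]], grip_force=20)

```text
time: 22.38
ee_pos: [484.8, 295.5, 33.7]
eef_rot: [[-0.884, -0.468, 0.001], [-0.468, 0.884, 0.0], [-0.001, 0.0, -1.0]]
wrist_force: [0.5, -1.1, 3.6]
gripper_width: 48.8
```

Call:
servo_tool(plan=[[0.6, 0, 0, 0, 0], [0.7, 0, 0, 0, 0], [0.8, 0, 0, 0, 0], [0.9, 0, 0, 0, 0], [0.9, 0, 0, -0.003, 0], [0.9, 0, 0, -0.01, 0], [0.9, 0, 0, -0.03, 0], [0.9, 0, 0, -0.05, 0], [0.9, 0, 0, -0.05, 0], [0.9, 0, 0, -0.05, 0], [0.9, 0, 0, 0, 0], [0.9, 0, 0, 0, 0]])

```text
time: 23.88
ee_pos: [484.0, 294.9, 226.7]
eef_rot: [[-0.884, -0.468, 0.0], [-0.468, 0.884, -0.0], [0.0, -0.0, -1.0]]
wrist_force: [-0.6, -0.8, -0.7]
gripper_width: 77.0
```

Run:
```python
from h import *
rel()
im,d=grab_frame('scene'); cv2.imwrite('pics/i.png',cv2.resize(im[100:340,140:460,::-1],(800,600)))
P=cloud('scene',d,np.ones_like(d,bool))
Q=P[(np.hypot(P[:,0]-485,P[:,1]-295)<40)&(P[:,2]>25)&(P[:,2]<60)]; T=Q[Q[:,2]>44]; print('cap',len(Q),np.round(np.percentile(Q,[2,98],axis=0)),'top plane',np.round(np.linalg.lstsq(np.c_[T[:,:2],np.ones(len(T))],T[:,2],rcond=None)[0][:2],3),np.round(T.mean(0),1))
R=(P[:,:2]-AX)@u+48; L=(abs((P[:,:2]-AX)@v)<25)&(R<-15)&(R>-60)&(P[:,2]>178)&(P[:,2]<235)
print('tab angle',180+np.degrees(np.arctan(np.polyfit(R[L],P[L][:,2],1)[0])))
```

```text
t 23.88 p [484.  294.9 226.7] w 77.0 F [-0.6 -0.8 -0.7] M [ 0.   -0.02 -0.04]
rel filler u,v [-26.2 324.3] jaw deg 117.91 q [-25.  23. -15. 113.   8.  45.  74.] tilt [ 0. -0.]
cap 506 [[463. 272.  28.]
 [509. 319.  53.]] top plane [-0.047 -0.035] [487.5 295.5  50.1]
tab angle 142.28727777466227
```

View pics/i.png

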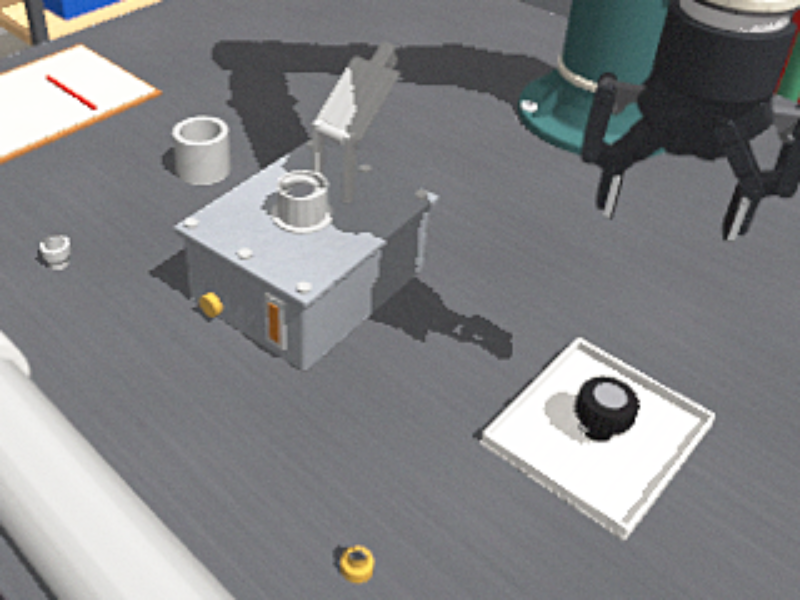

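The cap stands upright on its stem in the tray (pixel ~605,405; top at about 50 mm, 49.5 expected). The tab is still open at 142°, and the sleeve, plug and fitting are where they were. I'm handing in.

```bash
python3 -c "
from bench import *
print(close_job())"
```

```text
the job is handed in; nothing more can be done
None
```

The tab is flipped over and staying open, the cap is unscrewed, and it is standing upright on its stem in the parts tray. The job was handed in at about 24 s of the 72 s allowed, and `close_job()` gave no verdict.

- **Tab:** I lifted it by the fin, then pushed it over with closed fingers. It measured 142° both right after the push and at the end.
- **Cap:** I turned it anticlockwise in small steps, raising the gripper with it and making small test lifts. The early lifts met resistance after about 1.0 mm and 0.6 mm, so I kept turning. It came free at about 70° (1.2 rad), and I turned 5° more before lifting it out. It never reached the stop. The highest force I read between cap and neck was about 6.5 N.
- **Placing:** I set it down by feel; the load on touchdown reached about 21 N, cap on tray floor, and I backed it off before opening the gripper. The cap's top measured about 50 mm above the bench, against 49.5 mm expected for standing upright. A plane fitted to its top showed a slope of about 3°, which I put down to points picked up on the rounded rim. In the picture it stands upright.
- **Bystanders:** The sleeve, plug and fitting look unmoved in the last picture. I did not measure their positions again.
- **Camera agreement:** The two cameras disagreed by about 2–4 mm in x, so I used the average of their positions.

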